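Level the under-sink stand with its sprung foot

TASK

Two small steel stands with spirit levels stand on the tray under the sink; one is already level, the other is not. Take hold of the knob of the one that is out of level, press it fully down on its springy foot first, then, keeping it pressed, turn the knob until the bubble sits centred between the lines, and finish still gripping the knob and pressing it down with the bubble centred. Do not touch the level stand or shift the things around.

Things in the scene. Friction and masses are not known exactly. Their poses are not given: they have to be found in the camera images.
- stand_p: fixed low steel stand with an aluminium plate 170 mm (x) by 180 mm (y), its top about 88 mm above the work surface; body origin: centre of its footprint on the steel tray (4 mm above the work surface); +x points to its two rear feet (the hinge line, 75 mm along +x), -x to its single levelling foot with the black knob (55 mm along -x); yawed by up to 0.35 rad.
- stand_p_grip (a point): middle (half-way up) of that stand's upright round black knob, 40 mm across, 30 mm high, underside 6 mm above the plate, white mark on top. Anticlockwise from above lowers the stand's knob end about 4 mm per rad, clockwise raises it; friction 0.12 N m, stays where left, turns at least 0.9 rad past level either way. The level's block ends 33 mm from the knob's rim.
- stand_p_knob: that same knob as a  origin on its axis, at the plate's top (21 mm below the point above), z up along the axis; it turns with the knob, -x towards the white mark.
- stand_p_vial (a point): middle of the spirit level fixed on that stand's plate, 95 mm from the knob's axis towards the rear feet: yellow block 84 mm long along the stand's x axis, 34 mm wide, with a green channel and two black lines 20 mm apart; this point is midway between the lines, 15 mm above the plate. Its x axis lies along the level towards the rear feet.
- stand_p_bub (a point): top middle of the white bubble (16 mm long, 16 mm wide), which slides along the level to the higher end, at most 22 mm from the middle: about 0.35 mm per mrad of tilt, so about 10 mm per rad of the knob (towards the rear feet for anticlockwise); settles in about 1 s. Centred when beside the level's middle point.
- stand_p_seat (a joint): how far the stand's knob end rides up on its foot's springy pad (rad): 0 = pressed fully down or already bedded, 0.012 = fully up, 1.6 mm higher at the knob. A raised pad gives from about 2.5 N of push down on the knob, is fully down against a hard stop at about 8 N, and rises when let go. Pressing it down shifts the bubble about 4 mm towards the rear feet.
- stand_q: fixed low steel stand with an aluminium plate 170 mm (x) by 180 mm (y), its top about 88 mm above the work surface; body origin: centre of its footprint on the steel tray (4 mm above the work surface); +x points to its two rear feet (the hinge line, 75 mm along +x), -x to its single levelling foot with the black knob (55 mm along -x); yawed by up to 0.35 rad.
- stand_q_grip (a point): middle (half-way up) of that stand's upright round black knob, 40 mm across, 30 mm high, underside 6 mm above the plate, white mark on top. Anticlockwise from above lowers the stand's knob end about 4 mm per rad, clockwise raises it; friction 0.12 N m, stays where left, turns at least 0.9 rad past level either way. The level's block ends 33 mm from the knob's rim.
- stand_q_knob: that same knob as a  origin on its axis, at the plate's top (21 mm below the point above), z up along the axis; it turns with the knob, -x towards the white mark.
- stand_q_vial (a point): middle of the spirit level fixed on that stand's plate, 95 mm from the knob's axis towards the rear feet: yellow block 84 mm long along the stand's x axis, 34 mm wide, with a green channel and two black lines 20 mm apart; this point is midway between the lines, 15 mm above the plate. Its x axis lies along the level towards the rear feet.
- stand_q_bub (a point): top middle of the white bubble (16 mm long, 16 mm wide), which slides along the level to the higher end, at most 22 mm from the middle: about 0.35 mm per mrad of tilt, so about 10 mm per rad of the knob (towards the rear feet for anticlockwise); settles in about 1 s. Centred when beside the level's middle point.
- stand_q_seat (a joint): how far the stand's knob end rides up on its foot's springy pad (rad): 0 = pressed fully down or already bedded, 0.012 = fully up, 1.6 mm higher at the knob. A raised pad gives from about 2.5 N of push down on the knob, is fully down against a hard stop at about 8 N, and rises when let go. Pressing it down shifts the bubble about 4 mm towards the rear feet.
- spray: bystander: green spray bottle with a white head, 64 mm across, 182 mm tall, standing loose; origin under its centre, z up.
- brush: bystander: grey tile brush, 150 by 50 mm, 74 mm high with its handle, loose; origin under its centre.
- clear_box: bystander: clear plastic box with shut lid, 104 by 144 mm, 55 mm high, loose; origin under its centre.

How it is judged (in metres and radians):
On the way, in this order (a step that is already met when the one before it is completed fails the run):
1. the knob end of the out-of-level stand is pressed fully down by fingers on its knob (value of joint stand_p_seat below 0.003 rad and contact force between the fingers and stand_p_knob above 2 N), for 0.2 s.
2. the bubble is centred while the stand is kept pressed (all of step 1 and x of stand_p_bub in the frame of stand_p_vial between -0.003 and 0.003 m), for 0.4 s.
At the end, for the whole second after the job is handed in: The fingers still hold the knob of the stand that was out of level (over 2 N of contact) and keep it pressed down on its foot (seat joint under 0.003 rad), its bubble within 3 mm of the middle of the level; the other stand was not touched and no bystander moved over 20 mm (all of step 2 and velocity of joint stand_p_seat below 0.02 rad/s and distance of each of spray, brush, clear_box from where it was at the start of the episode below 0.02 m); the arm keeps its last pose, push and grip.
It fails at once if the robot pushed on the stand that was already level (contact force between any of the fingers, the arm and stand_q above 1 N).
It fails at once if a bystander was moved more than 20 mm (distance of any of spray, brush, clear_box from where it was at the start of the episode above 0.02 m).
It also fails if it takes over 45 s, if anything falls off the work surface, if the arm or the gripper's body presses on something with over 40 N, if the wrist force passes 120 N, or if a joint passes its speed limit or range.

ROBOT

A 6-joint arm with a two-finger parallel gripper is mounted at the origin on the work surface. World frame = base frame: x ahead of the robot, y to its left, z up, the work surface at z = 0. Lengths are in mm, angles in rad, forces in N, time in s.
With the tool pointing down it reaches from about 275 to 750 mm from the base axis. Payload 10.2 kg.
Tool frame: the origin (TCP) lies at the very end of the fingers, on their centre line; the grasp point (between the pads) lies 19 mm behind it; z points along the fingers, y is the line along which they close (so a half turn about z gives the same grasp; the last joint's range is limited). The gripper opens to 85 mm and grips with 20 to 120 N. Pads are 22 mm wide; open, the fingers measure 114 mm over their backs; the gripper's body (76 mm by 85 mm) begins 54 mm behind the grasp point. The pads swing forward as they close: fully open they stand 13 mm farther back than shut.
Start: joints at [0.953, 0.313, 1.498, -0, 1.331, -0.223], TCP at [201.94, 484.615, 231.294] pointing down, gripper open.
Joint ranges: [-2.94, 2.94], [-0.97, 2.17], [0.19, 2.56], [-1.23, 4.37], [0.02, 3.11], [-2.88, 2.88]. Speed limits (rad/s): [2.39, 2.39, 3.01, 3.14, 3.14, 3.14].

INTERFACE

Orientations are given as a unit quaternion [w, x, y, z].
In Python, from rig import ctrl gives the robot as it stands.
- The arm moves only by the shell command python3 -m inch 'ROWS' [OPENING] [FORCE]. ROWS is text: rows parted by semicolons, each of 6 numbers parted by spaces: the shift along the tool's x, y, z in mm, then the turn, a rotation vector about the tool's x, y, z in units of 6 degrees (1.0 is 6 degrees). A call has exactly 10 rows; each row shifts and turns the commanded pose from where the row before left it, along the tool's axes as they then stand; what a row does not reach is not made up. A row lasts 1/12 s, in which the tool goes at most 41.7 mm and 7.16 degrees, less where a joint would pass 70% of its speed; a pose out of reach is approached as far as the arm can. A call with a gripper value outside its range is refused whole. OPENING is the opening, from 0 (shut) to 1 (fully open), set as the call begins (- or left out, the last holds). The fingers move at their own pace and stop on an object; FORCE is the grip in N (left out, the last holds). Time passes only in rows, so rows that do not move let the fingers close, or fill a call up. It gives the time, the measured TCP pose, the force, the opening and the grip force at its end, in the units of the state.
- ctrl.sense(): the state, without advancing time (a new reading comes with each control period).
- ctrl.capture(name): name is "scene" or "top"; returns a dict with "image" (480x640x3 uint8, red, green, blue), "intrinsics" (3x3 intrinsics, pixels), "rvec" (rotation vector, rad) and "tvec" (3), from world to camera coordinates, as OpenCV has them. Camera axes: x right, y down, z forward; pixel columns grow to the right and rows downward; lengths in mm; the calibration is good to about 2 mm. A picture is of the moment at which its call begins. There is no depth.
- ctrl.finish_job(): hands the job in; it is judged then, once.
The state is a dict: "time_s": time; "joints": joint angles; "dq": joint speeds; "tau": joint torques, N m; "eef_pos": TCP position; "ee_rot": TCP orientation; "force": force on the tool from outside, world axes, zero at the start; "wrist_torque": the same for the moment, N m; "grip_width": opening from 0.0 (shut) to 1.0 (fully open); "grip_force": force on a finger pad.
Only numpy, scipy, OpenCV 4.12 (cv2) and the standard library are available. Lean on these libraries where they do the work, as an engineer would, in place of code of your own. Each camera call takes 0.05 s, during which the arm holds its last target. There are 200 camera calls.

## Working session

There is one attempt and no reset: what is moved stays moved. The work goes in short steps, Python scripts to look and compute and a shell command to move; the robot and the scene stay as the last step left them, time stands still between calls to the robot, and variables do not carry over. Pictures are saved under pics/ and viewed, at most 10 in all, crops included, and the job is handed in when it is done.

```bash
mkdir -p pics; ls; python3 - <<'E'
from rig import ctrl
import cv2,numpy as np
for n in("scene","top"):
    c=ctrl.capture(n); cv2.imwrite(f"pics/{n}0.png",c["image"][:,:,::-1]); np.savez(n+"0.npz",**c)
    R=cv2.Rodrigues(np.array(c["rvec"],float))[0]; print(n,-R.T@np.ravel(c["tvec"]))
s=ctrl.sense(); print(s)
E
```

```text
pics
scene [1261.35027181  653.85504633  682.49827088]
top [ 531.32969372  -22.9843532  1409.11623483]
{'time_s': 0.1, 'joints': array([ 9.52634814e-01,  3.13431744e-01,  1.49833427e+00,  8.49678709e-06,
        1.33098213e+00, -2.23425888e-01]), 'dq': array([-1.38272517e-04, -1.02618937e-03, -4.67901546e-03,  3.02284566e-04,
       -2.78641521e-03,  6.41370817e-05]), 'tau': array([ 1.96040819e-03, -4.12905586e+01, -2.60143965e+01, -1.94960598e-04,
        3.02560904e-03, -3.50264850e-05]), 'eef_pos': array([201.79097487, 484.43894209, 230.7831111 ]), 'ee_rot': array([-2.39766180e-04,  1.96089886e-01,  9.80585755e-01, -5.25659272e-04]), 'force': array([ 0.74391089, -0.31352391,  0.14454883]), 'wrist_torque': array([-0.02811972, -0.01678019, -0.00505941]), 'grip_force': 0.0, 'grip_width': 0.9988372835185155}
```

View pics/scene0.png

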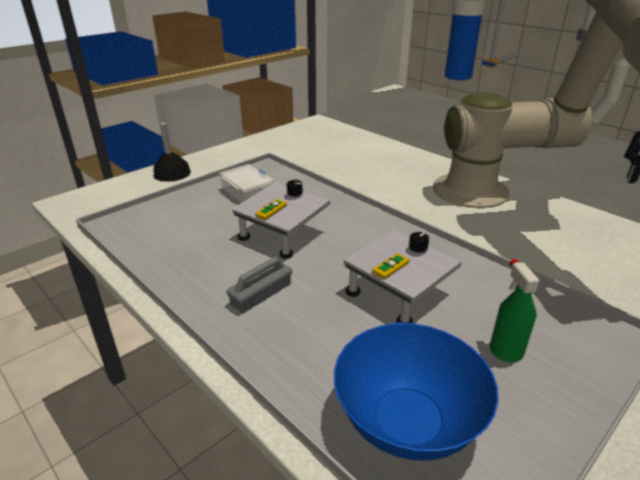

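View pics/top0.png

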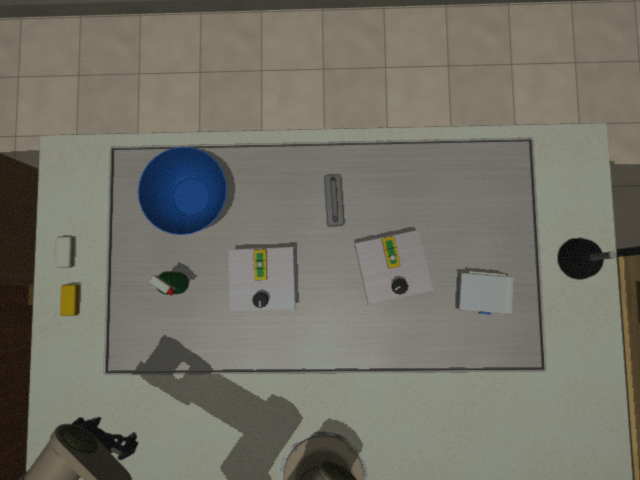

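The scene picture shows two stands. In the top view, the left one has its level near (260,264) and knob at (261,298). The right one has its level near (391,252) and knob at (400,286). Next I'll measure both levels and knobs.

```bash
cat > h.py <<'E'
import cv2,numpy as np
def P(c):
    return cv2.Rodrigues(np.array(c["rvec"],float))[0],np.ravel(c["tvec"]).astype(float),np.array(c["intrinsics"],float)
def ray(c,uv,z):
    R,t,K=P(c); d=R.T@np.linalg.inv(K)@np.array([uv[0],uv[1],1.]); o=-R.T@t
    return o+d*(z-o[2])/d[2]
def proj(c,p):
    R,t,K=P(c); q=K@(R@np.array(p,float)+t); return q[:2]/q[2]
def levels(c):
    """per yellow block: (hull centre px, bubble centroid px, hull)"""
    im=np.array(c["image"]); h=cv2.cvtColor(im,cv2.COLOR_RGB2HSV)
    y=cv2.inRange(h,(20,120,90),(34,255,255))
    y=cv2.morphologyEx(y,cv2.MORPH_CLOSE,np.ones((5,5)))
    out=[]
    for k in cv2.findContours(y,cv2.RETR_EXTERNAL,cv2.CHAIN_APPROX_NONE)[0]:
        if cv2.contourArea(k)<60: continue
        hull=cv2.convexHull(k); m=np.zeros(y.shape,np.uint8); cv2.fillConvexPoly(m,hull,1); m=cv2.erode(m,np.ones((3,3)))
        g=(cv2.inRange(h,(40,60,40),(90,255,255))>0)&(m>0)
        if g.sum()<15: continue
        w=np.where((m>0)&(h[...,1]<110),np.clip(im.min(2).astype(float)-90,0,None),0)
        yy,xx=np.mgrid[:480,:640]; b=(w*xx).sum()/max(w.sum(),1e-9),(w*yy).sum()/max(w.sum(),1e-9)
        out.append((cv2.minAreaRect(hull),b,w.sum()))
    return out
E
python3 - <<'E'
from h import *
cs={n:dict(np.load(n+"0.npz")) for n in("scene","top")}
for n,c in cs.items():
    for r,b,w in levels(c):
        M=ray(c,r[0],100);B=ray(c,b,103); print(n,r,np.round(b,1),w,"mid",M.round(1),"bub",B.round(1))
c=cs["top"];im=c["image"]
for (u,v) in((261,298),(400,286)):
    g=im[v-15:v+15,u-15:u+15].max(2); m=(g<60).astype(np.uint8)
    n_,l,st,ce=cv2.connectedComponentsWithStats(m); i=1+st[1:,4].argmax(); print("knob",ce[i]+[u-15,v-15],st[i],ray(c,ce[i]+[u-15,v-15],120).round(1))
a=cv2.resize(im[235:315,220:300],(400,400),interpolation=2);b=cv2.resize(im[220:300,355:435],(400,400),interpolation=2)
s=cs["scene"]["image"]
d=cv2.resize(s[180:220,240:320],(400,200),interpolation=2);e=cv2.resize(s[225:285,370:450],(400,300),interpolation=2)
cv2.imwrite("pics/z.png",np.vstack([np.hstack([a,b]),np.hstack([e[:200],d])])[:,:,::-1])
E
```

```text
scene ((390.1922607421875, 265.5384521484375), (14.976905822753906, 36.88756561279297), 56.3099365234375) [391.4 262.2] 1274.0 mid [599.  167.1 100. ] bub [591.3 163.7 103. ]
scene ((270.6922912597656, 208.5384521484375), (11.094002723693848, 31.617910385131836), 56.3099365234375) [275.2 202.8] 670.0 mid [ 624.7 -188.1  100. ] bub [ 601.4 -199.   103. ]
top ((260.0, 264.0), (30.0, 12.0), 90.0) [259.2 264.1] 312.0 mid [592.4 161.9 100. ] bub [592.1 163.5 103. ]
top ((390.6454162597656, 251.7397003173828), (30.628032684326172, 12.189159393310547), 77.19573211669922) [392.2 257.4] 355.0 mid [ 620.7 -192.4  100. ] bub [ 605.2 -195.9  103. ]
knob [260.4        298.66060606] [  7   9  16  15 165] [499.3 158.1 120. ]
knob [399.45142857 285.38285714] [  7   7  16  16 175] [ 530.  -210.5  120. ]
```

View pics/z.png

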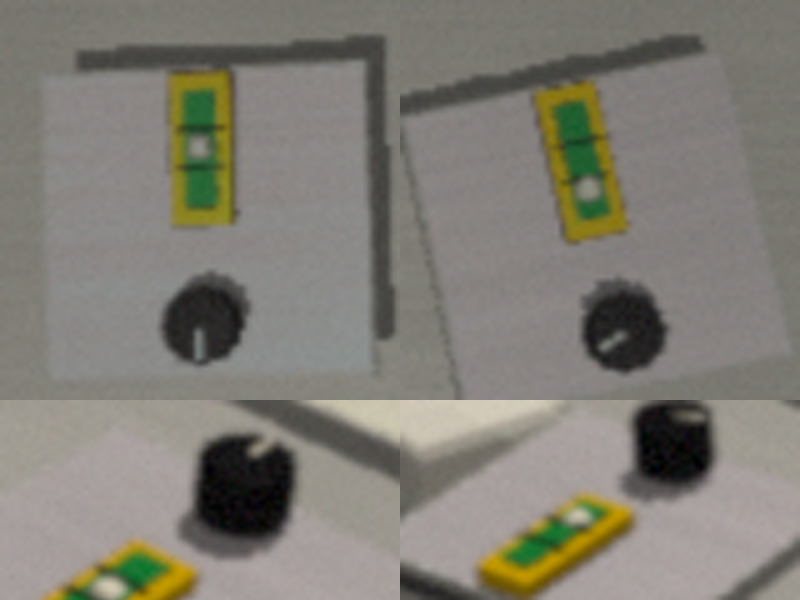

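The left stand (q) is level: its bubble sits between the lines. The right stand is stand_p: its bubble is about 16 mm towards the knob, so it needs to turn about 1.2 rad anticlockwise once pressed. First I'll turn the gripper in place so that the fingers start crosswise to the level and have wrist range for that turn.

```bash
python3 -m inch '0 0 0 0 0 1.15;0 0 0 0 0 1.15;0 0 0 0 0 1.15;0 0 0 0 0 1.15;0 0 0 0 0 1.15;0 0 0 0 0 1.15;0 0 0 0 0 1.15;0 0 0 0 0 1.15;0 0 0 0 0 1.15;0 0 0 0 0 1.15' 0.7 60
python3 -m inch '0 0 0 0 0 1.15;0 0 0 0 0 1.15;0 0 0 0 0 1.15;0 0 0 0 0 1.15;0 0 0 0 0 1.15;0 0 0 0 0 1.15;0 0 0 0 0 1.15;0 0 0 0 0 1.15;0 0 0 0 0 1.15;0 0 0 0 0 1.15'
cat > go.py <<'E'
import sys,numpy as np
from rig import ctrl
from scipy.spatial.transform import Rotation as Ro
s=ctrl.sense(); q=s["ee_rot"]; R=Ro.from_quat([*q[1:],q[0]])
t=np.array([float(v) for v in sys.argv[1:4]])
print("t",round(s["time_s"],2),"pos",s["eef_pos"].round(1),"head",np.arctan2(*R.as_matrix()[1::-1,1]).round(3),"tilt",R.as_matrix()[:2,2].round(4),"F",s["force"].round(1),"T",np.round(s["wrist_torque"],2),"grip",s["grip_width"],s["grip_force"],"j",s["joints"].round(2))
if len(t): print("tool shift",R.inv().apply(t-s["eef_pos"]).round(1))
E
python3 go.py 530 -210.5 200
```

```text
time_s: 0.93
eef_pos: [201.8, 484.5, 231.0]
ee_rot: [0.0, 0.719, 0.695, -0.0]
force: [-0.6, 0.4, 0.4]
grip_width: 0.701
grip_force: 0.0
time_s: 1.77
eef_pos: [201.8, 484.5, 230.9]
ee_rot: [0.0, 0.986, 0.165, -0.0]
force: [0.1, 0.2, 0.2]
grip_width: 0.7
grip_force: 0.0
t 1.77 pos [201.8 484.5 230.9] head -1.238 tilt [-0.0005 -0.0007] F [0.1 0.2 0.2] T [ 0.01 -0.03  0.01] grip 0.6997843443322377 0.0 j [ 0.95  0.31  1.5  -0.    1.33  2.19]
tool shift [ 83.5 764.   31.2]
```

```bash
python3 -m inch '4.2 38.2 0 0 0 0;4.2 38.2 0 0 0 0;4.2 38.2 0 0 0 0;4.2 38.2 0 0 0 0;4.2 38.2 0 0 0 0;4.2 38.2 0 0 0 0;4.2 38.2 0 0 0 0;4.2 38.2 0 0 0 0;4.2 38.2 0 0 0 0;4.2 38.2 0 0 0 0' >/dev/null
python3 -m inch '4.2 38.2 0 0 0 0;4.2 38.2 0 0 0 0;4.2 38.2 0 0 0 0;4.2 38.2 0 0 0 0;4.2 38.2 0 0 0 0;4.2 38.2 3 0 0 0;4.2 38.2 5 0 0 0;4.2 38.2 5 0 0 0;4.2 36 5 0 0 0;0 0 5 0 0 0'
python3 go.py 530 -210.5 140
python3 - <<'E'
from h import *
from rig import ctrl
for n in("scene","top"):
    c=ctrl.capture(n); cv2.imwrite(f"pics/{n}1.png",c["image"][:,:,::-1]); np.savez(n+"1.npz",**c)
    for r,b,w in levels(c): print(n,np.round(r[0],1),np.round(b,1),ray(c,r[0],100).round(1),ray(c,b,103).round(1))
a,b=[np.load(n+"1.npz")["image"] for n in("scene","top")]
cv2.imwrite("pics/near1.png",np.hstack([cv2.resize(a[100:240,200:340],(400,400),interpolation=2),cv2.resize(b[220:320,340:440],(400,400),interpolation=2)])[:,:,::-1])
E
```

```text
time_s: 3.43
eef_pos: [518.5, -176.5, 206.8]
ee_rot: [0.0, 0.986, 0.166, -0.0]
force: [0.4, 0.3, -0.9]
grip_width: 0.703
grip_force: 0.0
t 3.43 pos [ 518.5 -176.5  206.8] head -1.237 tilt [-0.0004 -0.0008] F [ 0.4  0.3 -0.9] T [-0.02  0.01 -0.03] grip 0.7033403989218706 0.0 j [-0.54  0.38  1.47 -0.    1.29  0.7 ]
tool shift [-0.3 35.8 66.9]
scene [390.4 265.4] [391.4 262.2] [598.2 167.  100. ] [591.3 163.8 103. ]
scene [271.1 208.6] [276.1 203. ] [ 624.2 -187.2  100. ] [ 600.4 -196.6  103. ]
top [260. 264.] [259.3 264. ] [592.4 161.9 100. ] [592.3 163.3 103. ]
```

View pics/near1.png

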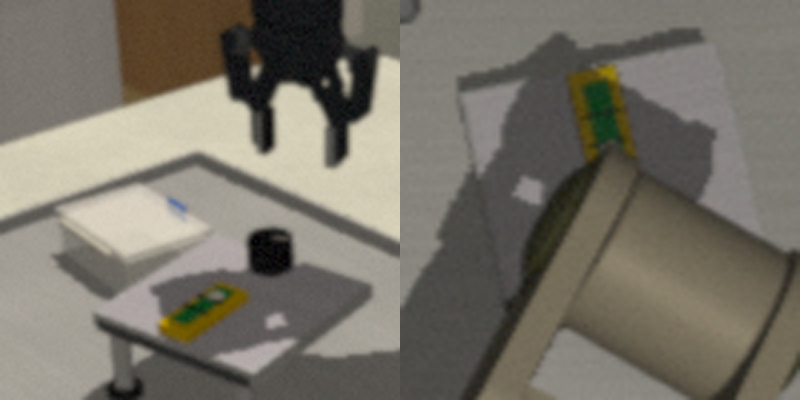

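The scene view shows the fingers hovering above and short of the knob at about (294,188), with the level of stand_p still visible; the arm partly hides the bubble in the top view. I'll cross-check the knob position from the scene view and move above it.

```bash
python3 - <<'E'
from h import *
c=dict(np.load("scene0.npz"));im=c["image"]
m=(im[175:205,280:310].max(2)<60).astype(np.uint8)
n_,l,st,ce=cv2.connectedComponentsWithStats(m); i=1+st[1:,4].argmax(); u=ce[i]+[280,175]; x,y,w,h=st[i][:4]; u=np.array([280+x+w/2-.5,175+y+h/2-.5])
print(st[i],u,ray(c,u,111).round(1))
for z in(96,126):print(proj(c,[530,-210.5,z]))
E
python3 -m inch '-0.3 7 10 0 0 0;0 7 12 0 0 0;0 7 12 0 0 0;0 7 12 0 0 0;0 8 12 0 0 0;0 0 3 0 0 0;0 0 0 0 0 0;0 0 0 0 0 0;0 0 0 0 0 0;0 0 0 0 0 0'
```

```text
[  7   5  15  17 199] [294. 188.] [ 524.2 -216.   111. ]
[293.86755832 194.5790635 ]
[293.52040208 184.13751894]
time_s: 4.37
eef_pos: [529.2, -205.4, 148.0]
ee_rot: [0.0, 0.986, 0.168, 0.0]
force: [0.5, 0.2, 0.1]
grip_width: 0.7
grip_force: 0.0
```

```bash
python3 go.py 530 -210.5 103; python3 -m inch '-0.8 5 5 0 0 0;0 0 5 0 0 0;0 0 5 0 0 0;0 0 5 0 0 0;0 0 5 0 0 0;0 0 5 0 0 0;0 0 5 0 0 0;0 0 5 0 0 0;0 0 5 0 0 0;0 0 0 0 0 0'; python3 go.py 530 -210.5 103
```

```text
t 4.37 pos [ 529.2 -205.4  148. ] head -1.232 tilt [ 0.001  -0.0006] F [0.5 0.2 0.1] T [-0.01 -0.07  0.02] grip 0.699560316694463 0.0 j [-0.58  0.48  1.48  0.    1.18  0.66]
tool shift [-1.  5. 45.]
time_s: 5.2
eef_pos: [529.5, -210.3, 101.1]
ee_rot: [-0.001, 0.986, 0.168, -0.001]
force: [1.5, 0.3, 0.2]
grip_width: 0.698
grip_force: 0.0
t 5.2 pos [ 529.5 -210.3  101.1] head -1.233 tilt [-0.0014  0.001 ] F [1.5 0.3 0.2] T [-0.01 -0.   -0.02] grip 0.6983661007643774 0.0 j [-0.58  0.54  1.52  0.    1.08  0.65]
tool shift [ 0.4  0.4 -1.9]
```

```bash
python3 -m inch '0 0 -2 0 0 0;0 0 0 0 0 0;0 0 0 0 0 0;0 0 0 0 0 0;0 0 0 0 0 0;0 0 0 0 0 0;0 0 0 0 0 0;0 0 0 0 0 0;0 0 0 0 0 0;0 0 0 0 0 0' 0 60 >/dev/null; python3 go.py
python3 - <<'E'
from h import *
from rig import ctrl
c=ctrl.capture("scene"); np.savez("scene2.npz",**c)
for r,b,w in levels(c): print(np.round(r[0],1),np.round(b,1),ray(c,r[0],100).round(1),ray(c,b,103).round(1))
cv2.imwrite("pics/near2.png",cv2.resize(c["image"][130:250,210:350],(700,600),interpolation=2)[:,:,::-1])
E
```

```text
t 6.03 pos [ 529.8 -210.4  104.5] head -1.232 tilt [-0.0002  0.0002] F [-4.2  4.1  5.4] T [ 0.62  0.52 -0.01] grip 0.4474798561870622 59.69898998737335 j [-0.58  0.54  1.52  0.    1.09  0.65]
[390.2 265.5] [391.4 262.2] [599.  167.1 100. ] [591.3 163.7 103. ]
[271.  208.9] [274.7 203.9] [ 625.4 -186.1  100. ] [ 605.7 -195.6  103. ]
```

View pics/near2.png

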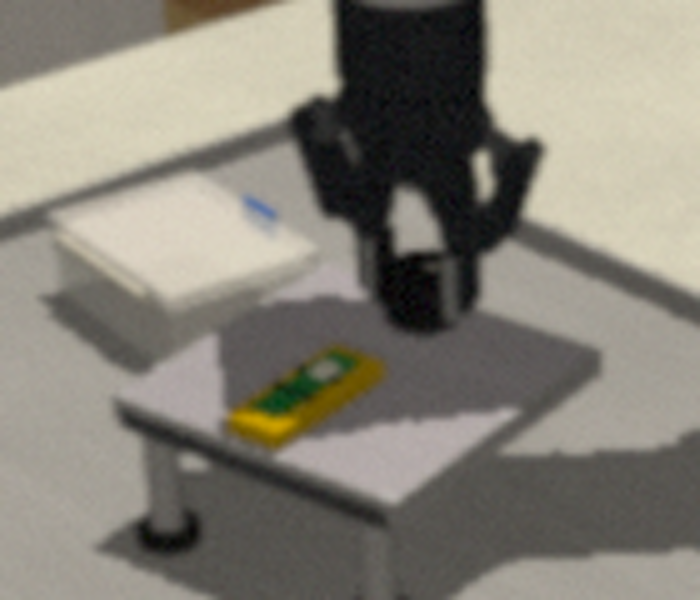

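The fingers hold the knob squarely (opening 38 mm, 60 N), and the bubble is still at the knob end. Now I'll press.

```bash
python3 -m inch '0 0 0.5 0 0 0;0 0 0.5 0 0 0;0 0 0.5 0 0 0;0 0 0.5 0 0 0;0 0 0 0 0 0;0 0 0 0 0 0;0 0 0 0 0 0;0 0 0 0 0 0;0 0 0 0 0 0;0 0 0 0 0 0' >/dev/null; python3 go.py
```

```text
t 6.92 pos [ 529.6 -210.5  103.1] head -1.232 tilt [-0.0005 -0.0002] F [-7.7  4.3 10.7] T [0.67 1.06 0.05] grip 0.44857910887372177 60.436397194862366 j [-0.58  0.54  1.52 -0.    1.09  0.65]
```

```bash
python3 -m inch '0 0 0.4 0 0 0;0 0 0.4 0 0 0;0 0 0.4 0 0 0;0 0 0 0 0 0;0 0 0 0 0 0;0 0 0 0 0 0;0 0 0 0 0 0;0 0 0 0 0 0;0 0 0 0 0 0;0 0 0 0 0 0' >/dev/null; python3 go.py
cat > bub.py <<'E'
from h import *
from rig import ctrl
c=ctrl.capture("scene"); np.savez("last.npz",**c); c0=dict(np.load("scene0.npz"))
L=levels(c); ref=min(L,key=lambda l:-l[0][0][0])
ax=lambda yaw:np.array([np.cos(yaw),np.sin(yaw)])
for r,b,w in L:
    q=r[0][0]>330; a=ax(0.0 if q else .21)
    # compare bubble with block hull centre, both cast on the bubble's height
    d=(ray(c,b,103)-ray(c,r[0],100))[:2]@a
    print("q" if q else "p",np.round(r[0],1),np.round(b,1),"rel",d.round(1))
E
python3 bub.py
```

```text
t 7.75 pos [ 529.7 -210.7  102.6] head -1.232 tilt [-0.0002 -0.0007] F [-9.9  4.2 17.8] T [0.87 1.47 0.06] grip 0.4478131298956405 61.01678252220154 j [-0.58  0.54  1.52 -0.    1.08  0.65]
q [390.2 265.5] [391.4 262.2] rel -7.6
p [270.8 209.2] [273.1 204.6] rel -17.3
```

```bash
python3 -m inch '0 0 0.4 0 0 -1;0 0 0.4 0 0 -1;0 0 0.4 0 0 -1;0 0 0.4 0 0 -1;0 0 0.4 0 0 -1;0 0 0 0 0 0;0 0 0 0 0 0;0 0 0 0 0 0;0 0 0 0 0 0;0 0 0 0 0 0' >/dev/null; python3 go.py;python3 bub.py
```

```text
t 8.63 pos [ 528.6 -210.   100.5] head -0.708 tilt [-0.0033  0.0013] F [-15.9   8.1  19.6] T [1.57 2.34 0.16] grip 0.4507516037138348 61.562485098838806 j [-0.58  0.54  1.52 -0.    1.08  0.13]
q [390.2 265.5] [391.4 262.2] rel -7.6
p [270.8 209.2] [272.1 205.6] rel -11.7
```

```bash
python3 -m inch '0 -0.3 0.4 0 0 -1;0 -0.3 0.4 0 0 -1;0 -0.3 0.4 0 0 -1;0 0 0.4 0 0 -1;0 0 0 0 0 0;0 0 0 0 0 0;0 0 0 0 0 0;0 0 0 0 0 0;0 0 0 0 0 0;0 0 0 0 0 0' >/dev/null; python3 go.py;python3 bub.py; python3 - <<'E'
from h import *
from rig import ctrl
c=ctrl.capture("top"); np.savez("top3.npz",**c); s=np.load("last.npz")["image"]
cv2.imwrite("pics/near3.png",np.hstack([cv2.resize(s[190:230,245:305],(450,300),interpolation=2),cv2.resize(c["image"][225:265,370:410],(300,300),interpolation=2)])[:,:,::-1])
E
```

```text
t 9.52 pos [ 527.3 -209.5   98.7] head -0.289 tilt [-0.0047  0.0015] F [-19.1   7.3  21. ] T [1.51 2.82 0.19] grip 0.4516075644399781 61.81642234325409 j [-0.58  0.54  1.53 -0.    1.08 -0.29]
q [390.2 265.5] [391.4 262.2] rel -7.6
p [271.1 209.2] [270.9 206.5] rel -6.0
```

View pics/near3.png

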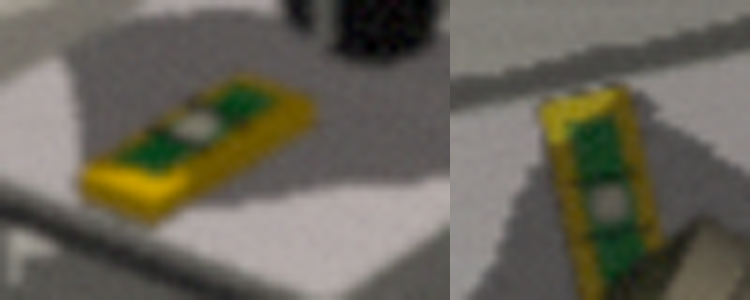

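The bubble appears to sit between the lines in both views (left crop about (197,126), right crop about (608,204)). I'll measure it against the black lines.

```bash
cat > lines.py <<'E'
from h import *
import sys
c=dict(np.load(sys.argv[1])); yaw=float(sys.argv[2]); m=np.array([float(sys.argv[3]),float(sys.argv[4]),103.])
a=np.array([np.cos(yaw),np.sin(yaw),0]); p=np.array([-a[1],a[0],0]); s=np.arange(-28,29,1.)
def prof(o):
    q=np.array([proj(c,m+a*t+p*o) for t in s],np.float32)
    return cv2.remap(c["image"].astype(np.float32),q[None,:,0],q[None,:,1],cv2.INTER_CUBIC)[0]
mid=np.mean([prof(o) for o in(-3,0,3)],0); side=np.mean([prof(o) for o in(-10,10)],0)
r=np.clip(mid[:,0]-70,0,None); r[abs(s)>24]=0
print("bubble",(r*s).sum()/r.sum()); print("red mid",mid[::2,0].astype(int)); print("side G",side[::2,1].astype(int)); print("s",s[::2].astype(int))
E
python3 lines.py top3.npz .21 620.7 -192.4; python3 lines.py last.npz .21 622 -192; echo Q; python3 lines.py top0.npz 0.02 592.4 163; python3 lines.py last.npz 0.02 594.4 165
```

```text
bubble 0.21128143630264817
red mid [29 22 22 22 19 23 22 18 17 22 37 60 80 88 91 90 83 61 31 16 18 21 21 20
 19 23 20 15 27]
side G [54 54 51 52 57 63 68 63 55 55 66 70 70 71 69 68 69 65 56 52 61 70 71 71
 69 69 73 84 96]
s [-28 -26 -24 -22 -20 -18 -16 -14 -12 -10  -8  -6  -4  -2   0   2   4   6
   8  10  12  14  16  18  20  22  24  26  28]
bubble -1.059535161204907
red mid [ 37  28  22  16  14  17  19  27  45  65  85 101 110 116 118 112 102  83
  61  37  20  13  12  11  10  11  15  28  47]
side G [75 75 75 76 73 70 66 60 55 58 67 73 79 83 83 78 73 65 58 58 62 70 74 75
 77 77 75 77 83]
s [-28 -26 -24 -22 -20 -18 -16 -14 -12 -10  -8  -6  -4  -2   0   2   4   6
   8  10  12  14  16  18  20  22  24  26  28]
Q
bubble -0.11909173392046399
red mid [ 39  41  40  38  37  38  39  38  31  35  58  88 120 135 132 131 118  87
  51  34  32  37  39  37  36  38  39  35  44]
side G [121 118 117 118 123 125 122 117  94  90 111 119 117 114 112 115 121 118
 101  80  96 120 120 121 120 119 118 117 117]
s [-28 -26 -24 -22 -20 -18 -16 -14 -12 -10  -8  -6  -4  -2   0   2   4   6
   8  10  12  14  16  18  20  22  24  26  28]
bubble -2.6234023067428427
red mid [ 34  24  23  23  26  27  26  35  68 115 161 194 204 203 189 167 130  94
  56  34  24  19  22  23  24  22  21  27  48]
side G [140 140 142 143 140 138 130 114  99 103 122 141 148 147 146 139 129 111
  96  94 112 132 140 143 143 142 143 143 141]
s [-28 -26 -24 -22 -20 -18 -16 -14 -12 -10  -8  -6  -4  -2   0   2   4   6
   8  10  12  14  16  18  20  22  24  26  28]
```

```bash
python3 -m inch '0 0 0 0 0 0;0 0 0 0 0 0;0 0 0 0 0 0;0 0 0 0 0 0;0 0 0 0 0 0;0 0 0 0 0 0;0 0 0 0 0 0;0 0 0 0 0 0;0 0 0 0 0 0;0 0 0 0 0 0' >/dev/null; python3 go.py; python3 bub.py; python3 -c "
from h import *
from rig import ctrl
np.savez('top4.npz',**ctrl.capture('top'))"
python3 lines.py top4.npz .21 620.7 -192.4; python3 lines.py last.npz .21 622 -192
```

```text
t 10.45 pos [ 527.3 -209.5   98.7] head -0.289 tilt [-0.0047  0.0015] F [-18.9   5.8  21.4] T [1.55 2.82 0.13] grip 0.45001747294917716 61.81623458862305 j [-0.58  0.54  1.53 -0.    1.08 -0.29]
q [390.2 265.5] [391.4 262.2] rel -7.5
p [271.1 209.2] [270.8 206.4] rel -6.4
bubble 0.24011052837068533
red mid [29 24 24 22 16 16 18 20 15 20 39 62 80 88 90 89 84 60 32 22 17 15 19 22
 23 20 18 17 29]
side G [53 55 52 52 58 65 70 65 56 57 68 70 69 71 69 67 69 63 53 53 64 68 70 71
 70 72 76 83 95]
s [-28 -26 -24 -22 -20 -18 -16 -14 -12 -10  -8  -6  -4  -2   0   2   4   6
   8  10  12  14  16  18  20  22  24  26  28]
bubble -0.9798034738973782
red mid [ 32  23  18  13  14  18  20  24  39  61  83  99 111 117 118 112 101  82
  61  38  21  12  12  15  13  13  16  30  49]
side G [74 74 74 75 73 71 67 62 57 59 66 72 78 81 81 79 74 67 58 57 63 69 72 73
 73 76 79 80 83]
s [-28 -26 -24 -22 -20 -18 -16 -14 -12 -10  -8  -6  -4  -2   0   2   4   6
   8  10  12  14  16  18  20  22  24  26  28]
```

The bubble has settled, about 1 mm past the middle towards the rear feet. I'll turn back slightly for margin.

```bash
python3 -m inch '0 0 0 0 0 0.5;0 0 0 0 0 0.5;0 0 0 0 0 0;0 0 0 0 0 0;0 0 0 0 0 0;0 0 0 0 0 0;0 0 0 0 0 0;0 0 0 0 0 0;0 0 0 0 0 0;0 0 0 0 0 0' >/dev/null; python3 -m inch '0 0 0 0 0 0;0 0 0 0 0 0;0 0 0 0 0 0;0 0 0 0 0 0;0 0 0 0 0 0;0 0 0 0 0 0;0 0 0 0 0 0;0 0 0 0 0 0;0 0 0 0 0 0;0 0 0 0 0 0' >/dev/null; python3 go.py; python3 bub.py; python3 -c "
from h import *
from rig import ctrl
np.savez('top5.npz',**ctrl.capture('top'))"
python3 lines.py top5.npz .21 620.7 -192.4|head -1; python3 lines.py last.npz .21 622 -192|head -1
```

```text
t 12.22 pos [ 527.7 -209.7   99. ] head -0.395 tilt [-0.0037  0.001 ] F [-17.2   7.   23. ] T [ 1.4   2.77 -0.05] grip 0.4487843841661823 61.854878067970276 j [-0.58  0.54  1.53 -0.    1.08 -0.19]
q [390.2 265.5] [391.4 262.2] rel -7.6
p [271.2 209.3] [271.3 206.3] rel -7.9
bubble -0.9555133520647457
bubble -2.0853792391098245
```

The bubble is now within about 0.5 mm of the middle (top view +0.1 mm; the scene view agrees with the level stand). The knob is pressed with 23 N and gripped with 62 N, so I'm handing in.

```bash
python3 -c "
from rig import ctrl
print(ctrl.finish_job())"
```

```text
the job is handed in; nothing more can be done
None
```

The job is handed in: I gripped the out-of-level stand's knob, pressed it down and turned it until its bubble was within about 0.5 mm of centre, and it is still gripped (about 62 N) and pressed (about 23 N); I kept clear of the level stand and the bystanders, but no verdict was returned.

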